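# Switch the kitchen radio to the third station

## Task

Switch the radio to the third station: with a fingertip on top of the big knurled dial, rub it round clockwise until its pointer line clicks in at the mark with three pips, then let go. Do not lift or shove the radio along, leave its small volume knob as it is, and do not disturb the jar cap lying on it or the things standing round it.

Things in the scene. Friction and masses are not known exactly. Their poses are not given: they have to be found in the camera images.
- radio: table radio, a wooden case 160 mm deep (its own x) by 290 mm wide (its own y), top at 75 mm; 2.4 kg, stands loose on rubber feet. Origin: centre of its underside, on the table. +x points to its back, away from the robot at yaw 0; +y to its left end, z up
- dial_top (a point): centre of the unpressed flat rubber top of the big knurled station dial: on its axis, 92 mm above the table, 60 mm left of the radio's centre and 12 mm forward. Dial 92 mm across, 12 mm thick, too wide to pinch, 5 mm of space beneath. A fingertip pressed on the top off the axis and moved in an arc about it drags the dial round by friction (it may slip a little)
- dial_face (a point): the same centre, fixed to the dial itself: it sinks with it. The dial is borne on a spring: pressed down it gives up to 4 mm (3 N to start, 1.5 N more for each mm), then meets a hard stop. Its y axis and x axis turn with the dial
- three_pip_mark (a point): middle of the row of three raised pips (6 mm across each) on the case, 70 mm from the dial's axis; rows of one, two and four pips mark the other detents, one pip back left to four pips back right
- station_dial (a joint): dial angle in rad, growing clockwise seen from above; stops at -0.12 and 1.92. Detents: 0.0 (one pip), 0.6 (two), 1.2 (three), 1.8 (four). The light line on top is the pointer, 0.9 minus this value anticlockwise from the radio's +x. Starts in the one- or two-pip detent. A click takes about 0.05 N m; let go within 0.2 rad of a detent it springs in
- volume_knob (a joint): angle of the small volume knob in rad (starts at 0), turns stiffly; 38 mm across, 21 mm high above the case, 170 mm to the right of the big dial's axis; to be left alone
- jar_cap: spare metal jar cap, 40 mm across, 16 mm high, lying loose on top of the radio between the big dial and the small knob; leave it there. Origin: centre of its underside
- mug: white china mug, 92 mm across, 95 mm high, front left; bystander. Origin: centre of its underside
- salt_shaker: salt shaker, 44 mm across, 90 mm high, on the left; bystander. Origin: centre of its underside
- pepper_mill: wooden pepper mill, 58 mm across, 145 mm high, on the left; bystander. Origin: centre of its underside
- timer: round white wind-up kitchen timer, 58 mm across, 42 mm high, on the right; it has a dial of its own but is a bystander. Origin: centre of its underside
- ramekin: small white dish, 66 mm across, 34 mm high, on the right; bystander. Origin: centre of its underside
- jar_a: square glass spice jar with a metal cap, 46 mm wide, 96 mm high, on the right; bystander. Origin: centre of its underside
- jar_b: square glass spice jar with a metal cap, 46 mm wide, 96 mm high, on the right; bystander. Origin: centre of its underside

How it is judged (in metres and radians):
On the way, in this order (a step that is already met when the one before it is completed fails the run):
1. a fingertip presses on the dial (contact force between the fingers and station_dial above 0.5 N), for 0.1 s.
2. the dial is turned to the three-pip mark (value of joint station_dial between 0.95 and 1.45 rad), for 0.1 s.
At the end, for the whole second after the job is handed in: The station dial rests in the three-pip detent (1.2 rad, within 0.09), still; the volume knob is within 0.15 rad of its start, the radio stands within 25 mm of its place, level, with the jar cap still on it (value of joint station_dial between 1.11 and 1.29 rad and velocity of joint station_dial between -0.05 and 0.05 rad/s and value of joint volume_knob between -0.15 and 0.15 rad and distance of radio from where it was at the start of the episode below 0.025 m and angle between radio's own z axis and vertical below 0.05 rad and z of jar_cap in the frame of radio above 0.07 m); the robot touches nothing.
It fails at once if the radio is lifted (15 mm) or shoved more than 35 mm (height (world z) of radio above 0.015 m or distance of radio from where it was at the start of the episode above 0.035 m).
It fails at once if the volume knob is turned more than 0.3 rad (value of joint volume_knob above 0.3 rad or value of joint volume_knob below -0.3 rad).
It fails at once if the jar cap is lifted, or pushed more than 20 mm (distance of jar_cap from where it was at the start of the episode above 0.02 m or z of jar_cap in the frame of radio above 0.09 m).
It fails at once if a bystander is moved more than 20 mm or tipped (distance of any of mug, salt_shaker, pepper_mill, timer, ramekin, jar_a, jar_b from where it was at the start of the episode above 0.02 m or angle between any of jar_cap, mug, salt_shaker, pepper_mill, timer, ramekin, jar_a, jar_b's own z axis and vertical above 0.4 rad).
It also fails if it takes over 38 s, if anything falls off the work surface, if the arm or the gripper's body presses on something with over 40 N, if the wrist force passes 120 N, or if a joint passes its speed limit or range.

## Robot

A 6-joint arm with a two-finger parallel gripper is mounted at the origin on a cart in front of the work surface, level with it; the furniture and walls round the work are solid. World frame = base frame: x ahead of the robot, y to its left, z up, the work surface at z = 0. Lengths are in mm, angles in rad, forces in N, time in s.
With the tool pointing down it reaches from about 325 to 875 mm from the base axis. Payload 4.4 kg.
Tool frame: the origin (TCP) lies at the very end of the fingers, on their centre line; the grasp point (between the pads) lies 19 mm behind it; z points along the fingers, y is the line along which they close (so a half turn about z gives the same grasp; the last joint's range is limited). The gripper opens to 85 mm and grips with 20 to 120 N. Pads are 22 mm wide; open, the fingers measure 114 mm over their backs; the gripper's body (76 mm by 85 mm) begins 54 mm behind the grasp point. The pads swing forward as they close: fully open they stand 13 mm farther back than shut.
Start: joints at [1.153, 0.207, 1.542, -0, 1.393, -0.15], TCP at [151.606, 554.656, 231.282] pointing down, gripper open.
Joint ranges: [-2.73, 2.73], [-0.86, 2.22], [0.23, 2.46], [-1.11, 4.25], [0.08, 2.63], [-2.82, 2.82]. Speed limits (rad/s): [2.79, 2.79, 3.14, 3.14, 3.14, 3.14].

## Interface

Orientations are given as a rotation vector (axis times angle).
In Python, from workcell import * gives the robot as it stands. The module is installed in compiled form; this text tells all that it offers.
- The arm moves only by the tool send_rows, never from a script. Its argument "rows" is one flat list of numbers, 7 for each row, row after row: the shift along the tool's x, y, z normalised to -1 to 1, where 1 is 150 mm, then the turn, a rotation vector about the tool's x, y, z normalised to -1 to 1, where 1 is 90 degrees, then the opening in per cent of the stroke, from 0 (shut) to 100 (fully open). A call has 1 to 12 rows; each row shifts and turns the commanded pose from where the row before left it, along the tool's axes as they then stand; what a row does not reach is not made up. A row lasts 1/8 s, in which the tool goes at most 62.5 mm and 10.7 degrees, less where a joint would pass 70% of its speed; a pose out of reach is approached as far as the arm can. A call with a number of a shift or a turn outside -1 to 1 is refused whole. A call with a gripper value outside its range is refused whole. The fingers move at their own pace and stop on an object; the grip force is fixed at half the most. Time passes only in rows, so rows that do not move let the fingers close. It gives the time, the measured TCP pose, the force, the opening and the grip force at its end, in the units of the state.
- read_state(): the state, without advancing time (a new reading comes with each control period).
- capture(name): name is "side" or "top"; returns a dict with "image" (384x512x3 uint8, red, green, blue), "vfov" (degrees; the focal length in pixels is half the picture's height over the tangent of half this angle, whatever the lens; pixels are square), "cx", "cy" (the principal point, pixels), "D" ([k1, k2, p1, p2, k3] as OpenCV has them; the pictures are not rectified), "extrinsics" (4x4, takes a point from world to camera coordinates). Camera axes: x right, y up, looking along -z (the intrinsics and any distortion apply to the point x, -y, -z); pixel columns grow to the right and rows downward; lengths in mm; the calibration is good to about 2 mm. A picture is of the moment at which its call begins. There is no depth.
- close_job(): hands the job in; it is judged then, once.
The state is a dict: "clock": time; "joint_pos": joint angles; "joint_velocities": joint speeds; "effort": joint torques, N m; "tool_pos": TCP position; "eef_rot": TCP orientation; "force": force on the tool from outside, world axes, zero at the start; "wrist_torque": the same for the moment, N m; "gripper_width": finger opening in mm; "gripper_force": force on a finger pad.
Only numpy, scipy, OpenCV 4.12 (cv2) and the standard library are available. Lean on these libraries where they do the work, as an engineer would, in place of code of your own. Each camera call takes 0.05 s, during which the arm holds its last target. There are 200 camera calls.

## Working session

There is one attempt and no reset: what is moved stays moved. The work goes in short steps, Python scripts to look and compute and a tool call to move; the robot and the scene stay as the last step left them, time stands still between calls to the robot, and variables do not carry over. Pictures are saved under pics/ and viewed, at most 10 in all, crops included, and the job is handed in when it is done.

Besides the shell and the picture viewer there is one more tool, called after "Call:" as a command line: name --argument value ..., lists and objects as JSON in quotes. send_rows: Moves the arm, as the interface text tells. Its arguments: {"type":"object","properties":{"rows":{"type":"array","items":{"type":"number"}}},"required":["rows"]}

```bash
mkdir -p pics; cat > h.py <<'E'
from workcell import *
import numpy as np, cv2
def K(c):
    h=c["image"].shape[0]; f=h/2/np.tan(np.radians(c["vfov"])/2)
    return np.array([[f,0,c["cx"]],[0,f,c["cy"]],[0,0,1.]])
def ray(c,uv,z):
    p=cv2.undistortPoints(np.array([[uv]],float),K(c),np.array(c["D"],float))[0,0]
    E=np.array(c["extrinsics"]);R=E[:3,:3];o=-R.T@E[:3,3];d=R.T@np.array([p[0],-p[1],-1])
    return o+d*(z-o[2])/d[2]
def proj(c,P):
    E=np.array(c["extrinsics"]);q=np.atleast_2d(P)@E[:3,:3].T+E[:3,3]
    q=q*[1,-1,-1]
    return cv2.projectPoints(q,np.zeros(3),np.zeros(3),K(c),np.array(c["D"],float))[0][:,0]
E
python3 - <<'E'
from h import *
import pickle
for n in("top","side"):
    c=capture(n);pickle.dump(c,open(n+".pkl","wb"));cv2.imwrite(f"pics/{n}0.png",cv2.resize(c["image"][:,:,::-1],(768,576)))
    print({k:v for k,v in c.items() if k!="image"})
print(read_state())
E
```

```text
{'vfov': 45.9887365266426, 'cx': 257.6655794148821, 'cy': 190.42375674723144, 'D': array([0.02444608, 0.        , 0.        , 0.        , 0.        ]), 'extrinsics': array([[ 2.80596284e-02, -9.99565181e-01,  9.06122715e-03,
        -4.02992080e+01],
       [ 9.97362414e-01,  2.86025224e-02,  6.67091505e-02,
        -4.58707021e+02],
       [-6.69393180e-02,  7.16549341e-03,  9.97731318e-01,
        -1.16561153e+03],
       [ 0.00000000e+00,  0.00000000e+00,  0.00000000e+00,
         1.00000000e+00]])}
{'vfov': 54.615233321382824, 'cx': 251.8298151478398, 'cy': 185.5843441081509, 'D': array([-0.0945119,  0.       ,  0.       ,  0.       ,  0.       ]), 'extrinsics': array([[-9.72432412e-01, -2.32445780e-01,  1.85516742e-02,
         4.34792812e+02],
       [ 1.46050204e-01, -5.45110877e-01,  8.25544348e-01,
        -1.69252517e+02],
       [-1.81781580e-01,  8.05495557e-01,  5.64032238e-01,
        -1.10508113e+03],
       [ 0.00000000e+00,  0.00000000e+00,  0.00000000e+00,
         1.00000000e+00]])}
{'clock': 0.1, 'joint_pos': array([ 1.15347564e+00,  2.07376868e-01,  1.54281860e+00, -3.58204027e-06,
        1.39347031e+00, -1.50505942e-01]), 'joint_velocities': array([ 9.16757033e-06, -2.11183993e-03, -1.95198398e-03, -3.46639261e-04,
        1.28819623e-03,  2.89044028e-04]), 'effort': array([-8.82293098e-04, -3.84094369e+01, -2.92547321e+01, -3.44909804e-04,
        4.92396954e-03, -1.06422237e-05]), 'tool_pos': array([151.34238321, 554.02379182, 230.21439912]), 'eef_rot': array([-0.41779155, -3.11310419,  0.00312707]), 'force': array([-0.26559801,  0.02512616,  0.47299136]), 'wrist_torque': array([0.00121949, 0.01145306, 0.01809843]), 'gripper_force': 0.0, 'gripper_width': 85.5652245956905}
```

View pics/top0.png

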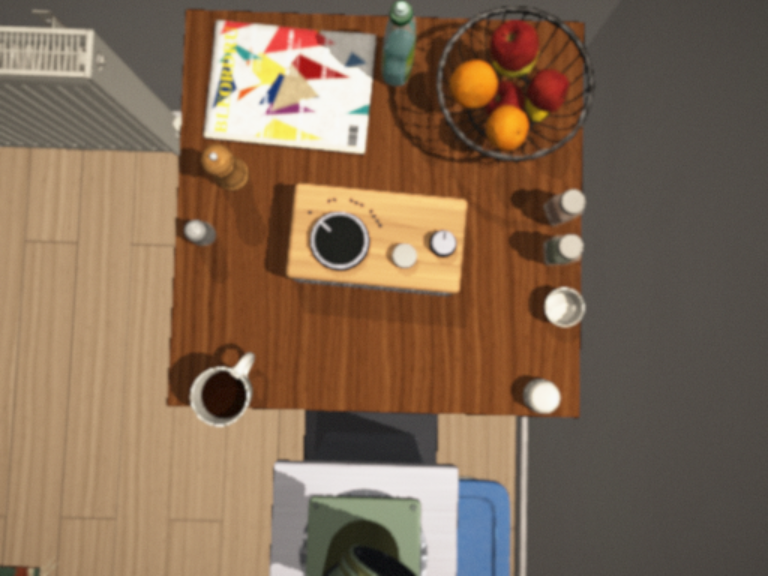

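View pics/side0.png

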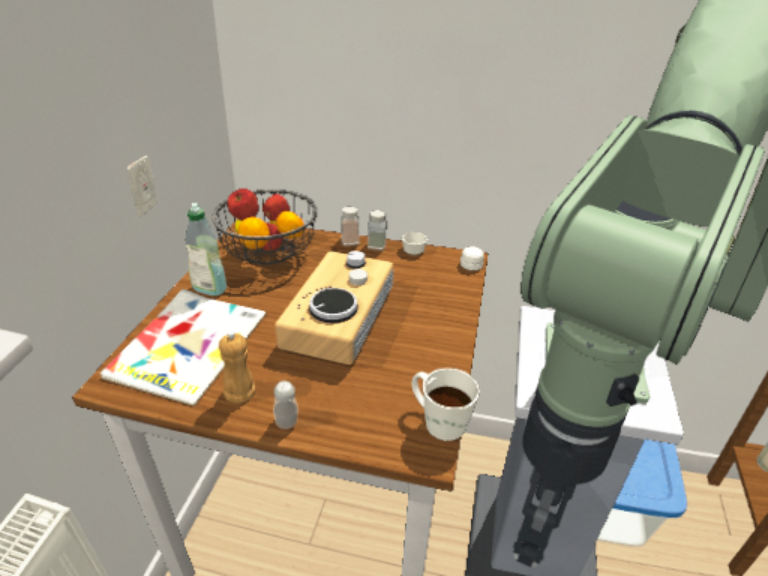

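The top view shows the dial at about (339,240) in the enlarged picture, with its pointer line running up-left to about (318,217). The jar cap is at (404,255) and the volume knob at (443,242). In the side view the dial is at (333,304). The table around the radio is clear.

```bash
python3 - <<'E'
from h import *
import pickle
t=pickle.load(open("top.pkl","rb"));s=pickle.load(open("side.pkl","rb"))
r=lambda c,u,v,z:ray(c,(u/1.5,v/1.5),z)
print("dial",r(t,339,240,92),r(s,333,304,92))
cs=[r(t,u,v,75) for u,v in((297,185),(467,199),(460,293),(288,278))]
for c in cs:print(c)
ctr=np.mean(cs,0);a=cs[0]-cs[1];yaw=np.arctan2(-a[0],a[1]);a2=cs[3]-cs[2];yaw2=np.arctan2(-a2[0],a2[1]);print("ctr",ctr,yaw,yaw2)
for y in(yaw,yaw2):print("pred dial",ctr[:2]+[12*np.cos(y)-60*np.sin(y),12*np.sin(y)+60*np.cos(y)],ctr[:2]+[-12*np.cos(y)-60*np.sin(y),-12*np.sin(y)+60*np.cos(y)])
d=r(t,318,217,92)-r(t,331,230,92);print("ptr",np.arctan2(d[1],d[0]),"theta",0.9-(np.arctan2(d[1],d[0])-yaw))
p=r(t,404,255,91);q=r(t,443,242,96);print("cap",p,"knob",q)
im=t["image"][100:210,170:330,::-1];cv2.imwrite("pics/crop.png",cv2.resize(im,(800,550),interpolation=cv2.INTER_CUBIC))
E
```

```text
dial [526.98192448  52.92263179  92.        ] [524.72904533  62.07780783  92.        ]
[619.30495675 126.86148376  75.        ]
[ 604.22999154 -156.94976076   75.        ]
[ 446.96406143 -148.597269     75.        ]
[463.63963293 136.03755902  75.        ]
ctr [533.53466066 -10.66199674  75.        ] -0.053066297830521116 -0.05851895313679152
pred dial [548.70025215  48.61704538] [524.73403661  49.89003886]
pred dial [549.02325329  48.53347182] [525.06433518  49.93712525]
ptr 0.8126654574083941 theta 0.03426824476108481
cap [505.57171615 -53.91024068  91.        ] knob [ 528.12730004 -116.71585404   96.        ]
```

View pics/crop.png

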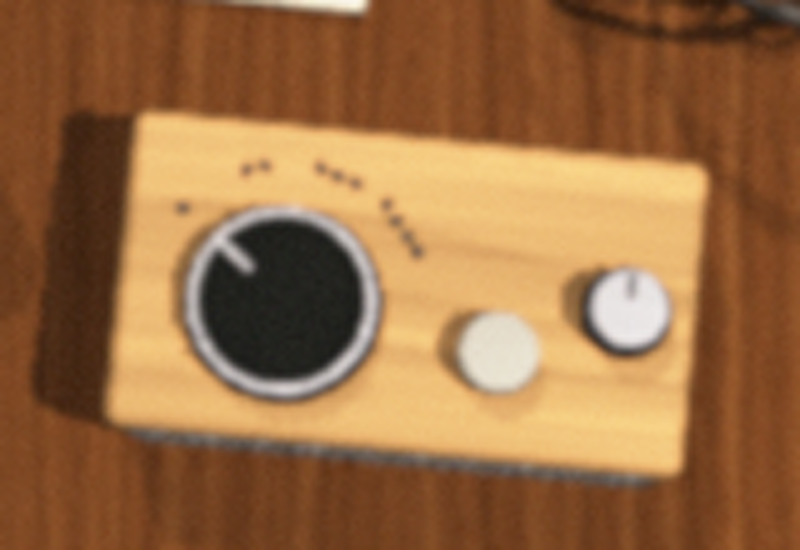

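Everything agrees: the dial axis is at about (526, 52), the radio's yaw is −0.055, and the pointer sits at one pip (about 0 rad). I'll use shut fingers at radius 28 mm, sweeping an arc across the front of the dial from bearing 220° clockwise.

```bash
python3 - <<'E'
from h import *
from scipy.spatial.transform import Rotation as Ro
s=read_state();R=Ro.from_rotvec(s["eef_rot"]).as_matrix();print(R.round(3))
C=np.array([526,52.]);b=np.radians(220)
P=np.r_[C+28*np.array([np.cos(b),np.sin(b)]),140]
print(P,(R.T@(P-s["tool_pos"]))/150)
a=np.radians(np.linspace(220,148,10));A=np.c_[C+28*np.c_[np.cos(a),np.sin(a)],0*a]
print((np.diff(A,axis=0)@R/150).round(4))
E
```

```text
[[-0.965  0.264 -0.001]
 [ 0.264  0.965 -0.002]
 [ 0.    -0.002 -1.   ]]
[504.55075559  34.00194693 140.        ] [-3.18564644 -2.72205884  0.60603232]
[[ 0.0203  0.0163 -0.    ]
 [ 0.0179  0.019  -0.    ]
 [ 0.015   0.0213 -0.    ]
 [ 0.0119  0.0231 -0.    ]
 [ 0.0086  0.0246 -0.    ]
 [ 0.0051  0.0255 -0.0001]
 [ 0.0015  0.026  -0.0001]
 [-0.0021  0.026  -0.0001]
 [-0.0057  0.0254 -0.0001]]
```

Call:
send_rows --rows '[-0.265, -0.227, 0, 0, 0, 0, 0, -0.265, -0.227, 0, 0, 0, 0, 0, -0.265, -0.227, 0, 0, 0, 0, 0, -0.265, -0.227, 0, 0, 0, 0, 0, -0.265, -0.227, 0, 0, 0, 0, 0, -0.265, -0.227, 0, 0, 0, 0, 0, -0.265, -0.227, 0, 0, 0, 0, 0, -0.265, -0.227, 0, 0, 0, 0, 0, -0.265, -0.227, 0, 0, 0, 0, 0, -0.265, -0.227, 0, 0, 0, 0, 0, -0.265, -0.227, 0.2, 0, 0, 0, 0, -0.265, -0.227, 0.2, 0, 0, 0, 0]'

```text
clock: 1.6
tool_pos: [505.0, 33.2, 170.8]
eef_rot: [0.418, 3.112, 0.0]
force: [-0.0, 0.5, -0.3]
gripper_width: 0.2
gripper_force: 0.0
```

```bash
python3 - <<'E'
from h import *
from scipy.spatial.transform import Rotation as Ro
s=read_state();R=Ro.from_rotvec(s["eef_rot"]).as_matrix();print(R.round(3),{k:s[k] for k in("clock","tool_pos","force","gripper_width","joint_pos")})
b=np.radians(220);P=np.r_[np.array([526,52])+28*np.array([np.cos(b),np.sin(b)]),92]
print((R.T@(P-s["tool_pos"]))/150)
c=capture("side");cv2.imwrite("pics/s1.png",cv2.resize(c["image"][120:270,150:350,::-1],(800,600),interpolation=cv2.INTER_CUBIC))
E
```

```text
[[-0.965  0.264  0.001]
 [ 0.264  0.965  0.   ]
 [-0.001  0.    -1.   ]] {'clock': 1.6, 'tool_pos': array([504.96050866,  33.18576356, 170.75347747]), 'force': array([-0.02036614,  0.54788468, -0.3326936 ]), 'gripper_width': 0.22422694832030995, 'joint_pos': array([-1.05706744e-01,  1.19634459e-01,  1.77389439e+00,  2.63410425e-04,
        1.24687883e+00, -1.40947098e+00])}
[0.00466401 0.00429784 0.52502018]
```

View pics/s1.png

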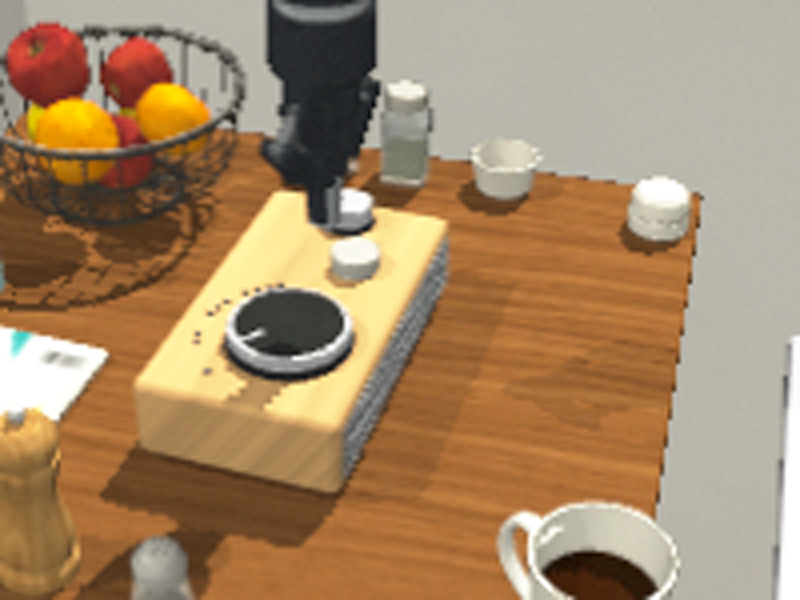

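The close side view shows the dial's top centre at crop (290,322), and the pointer still toward one pip. The shut fingertips are at crop (322,228), above the radio. I'll check both against the calibration.

```bash
python3 - <<'E'
from h import *
import pickle
s=pickle.load(open("side.pkl","rb"))
print((proj(s,[[505,33.2,170.8],[526,52,92.]])-[150,120])*4, ray(s,(150+290/4,120+322/4),92))
E
```

```text
[[323.0793209  224.38402275]
 [290.37776167 322.52996387]] [526.46659218  51.44051725  92.        ]
```

Call:
send_rows --rows '[0, 0, 0.25, 0, 0, 0, 0, 0, 0, 0.2, 0, 0, 0, 0, 0, 0, 0.06, 0, 0, 0, 0, 0, 0, 0.015, 0, 0, 0, 0, 0, 0, 0.01, 0, 0, 0, 0, 0, 0, 0, 0, 0, 0, 0]'

```text
clock: 2.4
tool_pos: [505.0, 34.8, 92.2]
eef_rot: [0.417, 3.111, 0.0]
force: [1.0, 0.9, -0.4]
gripper_width: 0.3
gripper_force: 0.0
```

Press about 3 mm.

Call:
send_rows --rows '[0, 0, 0.007, 0, 0, 0, 0, 0, 0, 0.007, 0, 0, 0, 0, 0, 0, 0.006, 0, 0, 0, 0, 0, 0, 0, 0, 0, 0, 0, 0, 0, 0, 0, 0, 0, 0]'

```text
clock: 3.02
tool_pos: [505.0, 34.7, 89.5]
eef_rot: [0.417, 3.112, 0.0]
force: [-1.9, 0.9, 5.9]
gripper_width: -0.1
gripper_force: 3.3
```

Call:
send_rows --rows '[0.0203, 0.0163, 0, 0, 0, 0, 0, 0.0179, 0.019, 0, 0, 0, 0, 0, 0.015, 0.0213, 0, 0, 0, 0, 0, 0.0119, 0.0231, 0, 0, 0, 0, 0, 0.0086, 0.0246, 0, 0, 0, 0, 0, 0.0051, 0.0255, 0, 0, 0, 0, 0, 0.0015, 0.026, 0, 0, 0, 0, 0, -0.0021, 0.026, 0, 0, 0, 0, 0, -0.0057, 0.0254, 0, 0, 0, 0, 0, 0, 0, 0, 0, 0, 0, 0]'

```text
clock: 4.28
tool_pos: [503.0, 68.3, 89.3]
eef_rot: [0.418, 3.111, 0.002]
force: [0.5, 1.0, 6.9]
gripper_width: 0.2
gripper_force: 3.2
```

```bash
python3 - <<'E'
from h import *
c=capture("side");cv2.imwrite("pics/s2.png",cv2.resize(c["image"][170:230,180:260,::-1],(800,600),interpolation=cv2.INTER_CUBIC))
for t in(0,.6,.9,1.2,1.5):
    b=0.9-t-.055;print(t,(proj(c,[[526+r*np.cos(b),52+r*np.sin(b),90.] for r in(18,38)])-[180,170])*10)
E
```

```text
0 [[374.06330169 331.79728736]
 [315.30494325 354.47122744]]
0.6 [[365.7547753  311.14229619]
 [298.70016417 310.505481  ]]
0.9 [[369.63826949 300.53196262]
 [307.41346981 288.20931064]]
1.2 [[378.50068825 290.99172629]
 [326.42911858 268.32777397]]
1.5 [[391.51631408 283.34421479]
 [353.90481962 252.50421482]]
```

View pics/s2.png

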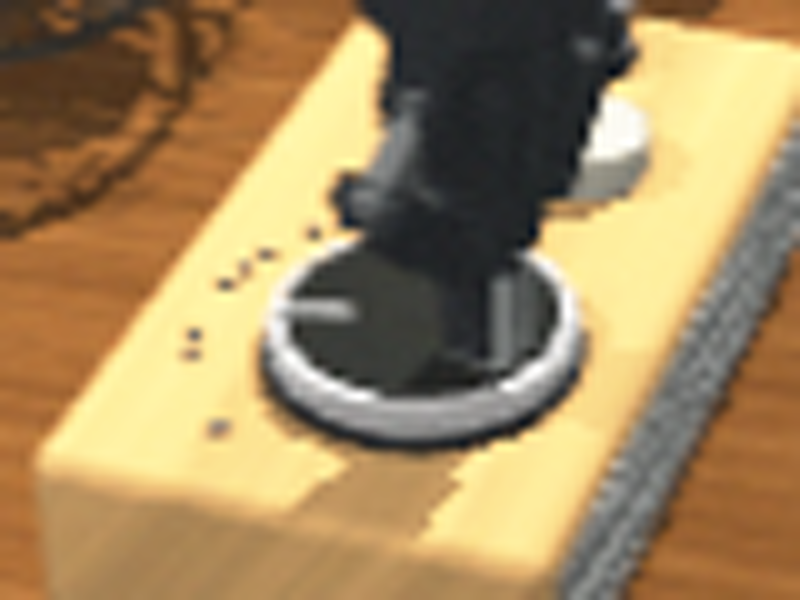

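The pointer now runs from (345,310) to (283,303), which gives about 0.7 rad, so the fingertip slipped a bit. I'll press slightly harder and carry the arc on by about 32°.

```bash
python3 - <<'E'
from h import *
from scipy.spatial.transform import Rotation as Ro
s=read_state();R=Ro.from_rotvec(s["eef_rot"]).as_matrix()
a=np.radians(np.linspace(146,66,11));A=28*np.c_[np.cos(a),np.sin(a),0*a]
print((np.diff(A,axis=0)@R/150).round(4),s["force"])
E
```

```text
[[-0.0101  0.024   0.0001]
 [-0.0133  0.0224  0.0001]
 [-0.0163  0.0203  0.0001]
 [-0.019   0.0179  0.0001]
 [-0.0213  0.015   0.0001]
 [-0.0231  0.0119  0.0001]
 [-0.0246  0.0086  0.0001]
 [-0.0255  0.0051  0.0001]
 [-0.026   0.0015  0.0001]
 [-0.026  -0.0021  0.0001]] [0.26623174 0.54867809 6.70522238]
```

Call:
send_rows --rows '[0, 0, 0.007, 0, 0, 0, 0, -0.0101, 0.024, 0, 0, 0, 0, 0, -0.0133, 0.0224, 0, 0, 0, 0, 0, -0.0163, 0.0203, 0, 0, 0, 0, 0, -0.019, 0.0179, 0, 0, 0, 0, 0, 0, 0, 0, 0, 0, 0, 0]'

```text
clock: 5.08
tool_pos: [514.3, 78.2, 88.2]
eef_rot: [0.418, 3.112, 0.002]
force: [-0.8, -0.3, 8.3]
gripper_width: 0.0
gripper_force: 3.8
```

```bash
python3 - <<'E'
from h import *
c=capture("side");cv2.imwrite("pics/s3.png",cv2.resize(c["image"][170:230,180:260,::-1],(800,600),interpolation=cv2.INTER_CUBIC))
E
```

```text
(no output)
```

View pics/s3.png

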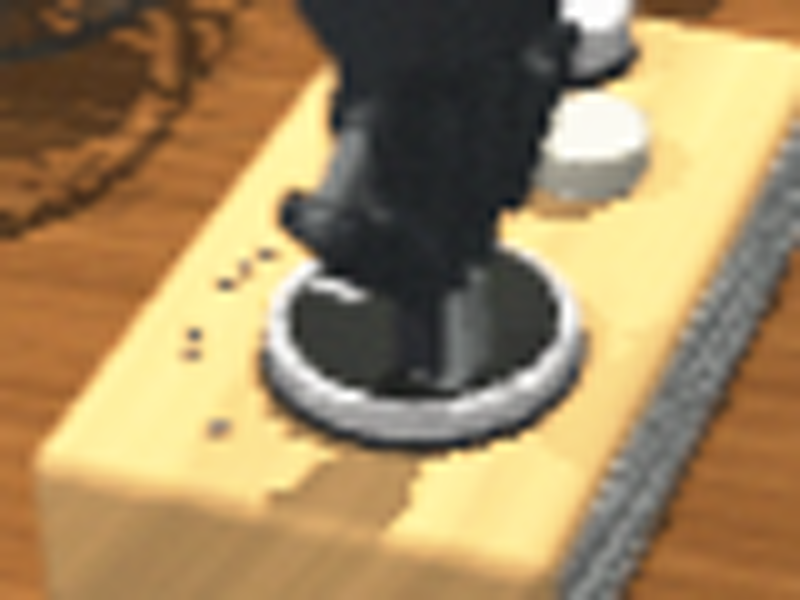

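The pointer now runs from (360,297) to (312,281), about 1.05 rad, which is past the crest. One more small step of about 9°, then straight up.

Call:
send_rows --rows '[-0.0213, 0.015, 0, 0, 0, 0, 0, 0, 0, 0, 0, 0, 0, 0, 0, 0, -0.03, 0, 0, 0, 0, 0, 0, -0.2, 0, 0, 0, 0, 0, 0, -0.35, 0, 0, 0, 0, 0, 0, -0.35, 0, 0, 0, 0, -0.15, 0.2, -0.2, 0, 0, 0, 0, 0.1, 0.35, 0, 0, 0, 0, 0, 0.1, 0.35, 0, 0, 0, 0, 0, 0.1, 0.35, 0, 0, 0, 0, 0, 0, 0, 0, 0, 0, 0, 0]'

```text
clock: 6.5
tool_pos: [543.2, 269.4, 255.2]
eef_rot: [-0.409, -3.112, -0.001]
force: [-1.1, -0.7, -0.1]
gripper_width: -0.2
gripper_force: 0.0
```

```bash
python3 - <<'E'
from h import *
c=capture("side");a=cv2.resize(c["image"][160:235,170:270,::-1],(400,300),interpolation=cv2.INTER_CUBIC)
c2=capture("top");b=cv2.resize(c2["image"][115:190,185:285,::-1],(400,300),interpolation=cv2.INTER_CUBIC)
cv2.imwrite("pics/s4.png",np.hstack([a,b]))
for t in(.9,1.2,1.5):
    b=0.9-t-.055;P=[[526+r*np.cos(b),52+r*np.sin(b),92.] for r in(18,38)]
    print(t,(proj(c,P)-[170,160])*4,(proj(c2,P)-[185,115])*4+[400,0])
print(read_state())
E
```

```text
0.9 [[187.76202214 158.06360295]
 [162.84729727 153.13880215]] [[568.02043551 152.56910424]
 [570.86315554 120.34011144]]
1.2 [[191.31103391 154.2512416 ]
 [170.46234877 145.19407814]] [[576.55629658 154.59455903]
 [588.86315561 124.61041225]]
1.5 [[196.52290839 151.19530977]
 [181.46447831 138.87114877]] [[584.10233836 159.03350523]
 [604.78036789 133.96546425]]
{'clock': 6.6, 'joint_pos': array([ 3.12095900e-01,  2.55227290e-01,  1.43213959e+00, -2.34646773e-04,
        1.45667733e+00, -9.93493755e-01]), 'joint_velocities': array([-0.0374179 , -0.01222734,  0.00709877, -0.00481738, -0.00121958,
        0.00122843]), 'effort': array([ 1.02736920e+00, -4.09676957e+01, -3.00434124e+01,  1.00396634e-01,
       -5.33016399e-03,  6.76126307e-03]), 'tool_pos': array([543.96261723, 266.00221672, 255.39344234]), 'eef_rot': array([-4.15044437e-01, -3.11192346e+00,  1.98579179e-03]), 'force': array([0.25408085, 0.38358196, 0.13473969]), 'wrist_torque': array([-0.05480326, -0.01632363,  0.06291338]), 'gripper_force': 0.0, 'gripper_width': 0.225244926026654}
```

View pics/s4.png

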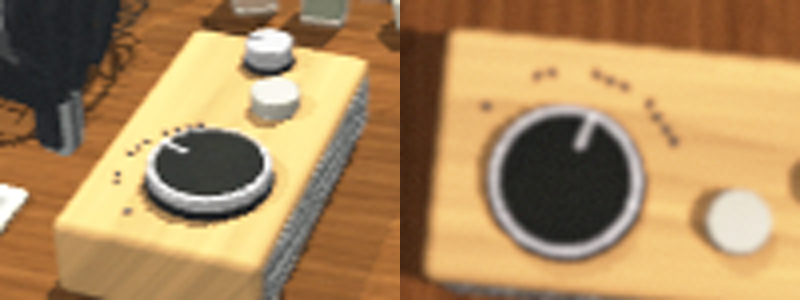

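In the top crop the pointer runs from (580,148) to (593,117), pointing at the three-pip row and matching the prediction for 1.2 rad. The cap and knob haven't moved, and the fingers are clear of everything.

```bash
python3 -c "
from workcell import *
print(close_job())"
```

```text
the job is handed in; nothing more can be done
None
```

The dial clicked in at the three-pip mark and I let go; the last camera pictures show its pointer at about 1.2 rad, with the jar cap, volume knob and radio in place. The job is handed in, but no verdict came back.

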